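Hang the pen block on the desk pegboard

ROBOT

A 7-joint arm with a two-finger parallel gripper is mounted at the origin on a cart in front of the work surface, level with it; the furniture and walls round the work are solid. World frame = base frame: x ahead of the robot, y to its left, z up, the work surface at z = 0. Lengths are in mm, angles in rad, forces in N, time in s.
With the tool pointing down it reaches from about 425 to 950 mm from the base axis. Payload 16.7 kg.
Tool frame: the origin (TCP) lies at the very end of the fingers, on their centre line; the grasp point (between the pads) lies 19 mm behind it (ctrl.grasp_offset is the distance from the TCP to the grasp point, in mm); z points along the fingers, y is the line along which they close (so a half turn about z gives the same grasp; the last joint's range is limited). The gripper opens to 94 mm and grips with 3 to 60 N. Pads are 16 mm wide; open, the fingers measure 119 mm over their backs; the gripper's body (75 mm by 177 mm) begins 78 mm behind the grasp point.
Start: joints at [1.145, 0.426, 0.074, 1.606, -0.034, 1.111, -0.067], TCP at [184.433, -649.274, 174.067] pointing down, gripper open.
Joint ranges: [-2.85, 2.85], [-0.5, 2.14], [-1.23, 1.37], [0.21, 2.46], [-1.02, 4.16], [0.16, 2.05], [-2.73, 2.73]. Speed limits (rad/s): [1.89, 1.89, 2.39, 2.39, 3.01, 3.01, 3.01].

INTERFACE

Orientations are given as a unit quaternion [x, y, z, w].
In Python, from bench import ctrl, eyes gives the robot as it stands.
- The arm moves only by the tool drive_tool, never from a script. Its argument "plan" is a list of rows, each a list of 7 numbers: the shift along the tool's x, y, z in mm, then the turn, a rotation vector about the tool's x, y, z in degrees, then the opening, from 0 (shut) to 1 (fully open). In form: [[dx, dy, dz, wx, wy, wz, grip], ...]. A call has 1 to 12 rows; each row shifts and turns the commanded pose from where the row before left it, along the tool's axes as they then stand; what a row does not reach is not made up. A row lasts 1/12 s, in which the tool goes at most 41.7 mm and 7.16 degrees, less where a joint would pass 70% of its speed; a pose out of reach is approached as far as the arm can. A call with a gripper value outside its range is refused whole. The fingers move at their own pace and stop on an object; "newtons" is the grip in N (left out, the last holds). Time passes only in rows, so rows that do not move let the fingers close. It gives the time, the measured TCP pose, the force, the opening and the grip force at its end, in the units of the state.
- ctrl.read_state(): the state, without advancing time (a new reading comes with each control period).
- eyes.snapshot(name): name is "side" or "top"; returns a dict with "frame" (420x560x3 uint8, blue, green, red), "fx", "fy", "cx", "cy" (pixels), "k1" (the pictures are not rectified: a ray, as slopes to the right and down, at radius r is drawn at 1 + k1 r^2 times it, then the intrinsics apply), "R" (3x3) and "t" (3): a world point X has camera coordinates R X + t. Camera axes: x right, y down, z forward; pixel columns grow to the right and rows downward; lengths in mm; the calibration is good to about 2 mm. A picture is of the moment at which its call begins. There is no depth.
- ctrl.job_done(): hands the job in; it is judged then, once.
The state is a dict: "time_s": time; "joint_pos": joint angles; "dq": joint speeds; "joint_torque": joint torques, N m; "tool_pos": TCP position; "tcp_rot": TCP orientation; "ft_force": force on the tool from outside, world axes, zero at the start; "wrist_torque": the same for the moment, N m; "grip_width": finger opening in mm; "finger_force": force on a finger pad.
Only numpy, scipy, OpenCV 4.12 (cv2) and the standard library are available. Lean on these libraries where they do the work, as an engineer would, in place of code of your own. Each camera call takes 0.05 s, during which the arm holds its last target. There are 200 camera calls.

TASK

Take the pen block out of its storage bin, stand it upright on the open desk and let go of it, then take it again by its wooden body and hang it on the two headed pegs of the pegboard: both peg heads through the keyholes, the block let down fully so that the pegs sit in the tops of the slots, its back against the panel. Leave the tape roll, highlighter, calculator and stapler where they are.

Things in the scene. Friction and masses are not known exactly. Their poses are not given: they have to be found in the camera images.
- pen_block: Pen block, about 0.25 kg: wooden body 40 (x) x 60 (y) x 80 mm (z), pen holes in its top, and a dark steel hanger plate rising from its back. Origin: centre of the underside; z up, x to its back. Starts upright in the bin, its plate alone above the rim, so there only the plate can be taken, across its thickness. Stands by itself on the desk.
- plate (a point): Centre of the hanger plate's top edge, at x 16, y 0, z 134 mm of the block. The plate is 8 mm thick (x 12..20, back flush with the wood's back), z 80..134: 60 mm wide up to z 88, 112 mm above. Keyholes through it at y = -40 and +40 mm: each a square opening 18 x 18 mm (z 94..112) that goes on upward as a slot 8 mm wide (z 112..124).
- board: Desk pegboard, fixed: upright wooden panel 180 (y) x 190 mm high, 12 thick (x -6..6), foot behind. Origin: centre of the panel's underside, on the desk. Its front face, x = -6, looks along -x, roughly to the robot. The block hangs with its x axis along the board's x, its back on the face: its origin then at x = -26 (3 mm less at most), y 0, z 39 mm here.
- pegs_mid (a point): Point on the panel's front face midway between its two steel pegs, 160 mm up; axes as the board's. The pegs stand out along -x at y = -40 and +40 mm from it: neck 6 mm diameter, 11 long, then a bevelled head 13 mm diameter (8 at its tip), 6 long. The heads pass the block's openings when the block's origin is 18 mm above its hanging height.
- bin: Open wooden storage bin, fixed: 64 (x) x 84 (y) x 85 mm high, walls and floor 6 mm; origin at the centre of its underside. The pen block stands in it, with about 6 mm of play on each side, axes about parallel to the bin's.
- tape_roll: Roll of brown tape lying flat, 96 mm diameter, 48 mm high, bystander; origin at the centre of its underside.
- highlighter: Highlighter pen lying on the desk, 116 mm long (its y), 22 wide, 17 high, bystander; origin at the centre of its underside.
- calculator: Pocket calculator lying flat, 128 (x) x 78 (y) x 14 mm, bystander; origin at the centre of its underside.
- stapler: Stapler, 128 (x) x 32 (y) x 39 mm, left of the laptop, bystander; origin at the centre of its underside.

How it is judged:
By the outcome, as a careful person would: the job done as asked, in the order asked, and still so for the second after the job is handed in, with the robot touching nothing.
It also fails if it takes over 53 s, if anything falls off the work surface, if the arm or the gripper's body presses on something with over 40 N, if the wrist force passes 120 N, or if a joint passes its speed limit or range.

## Working session

There is one attempt and no reset: what is moved stays moved. The work goes in short steps, Python scripts to look and compute and a tool call to move; the robot and the scene stay as the last step left them, time stands still between calls to the robot, and variables do not carry over. Pictures are saved under pics/ and viewed, at most 10 in all, crops included, and the job is handed in when it is done.

Besides the shell and the picture viewer there is one more tool, called after ">>>" in YAML: its name, and indented under it one key for each argument. drive_tool: Moves the arm, as the interface text tells. Its arguments: {"type":"object","properties":{"plan":{"type":"array","items":{"type":"array","items":{"type":"number"}}},"newtons":{"type":"number"}},"required":["plan"]}

```bash
ls; mkdir -p pics; python3 - <<'E'
from bench import ctrl, eyes
import cv2,numpy as np
s=ctrl.read_state(); print({k:np.round(v,3) for k,v in s.items()}); print(ctrl.grasp_offset)
for n in("side","top"):
    d=eyes.snapshot(n); cv2.imwrite(f"pics/{n}0.png",cv2.resize(d["frame"],(800,600),interpolation=cv2.INTER_CUBIC))
    print(n,{k:np.round(v,3).tolist() for k,v in d.items() if k!="frame"})
E
```

```text
pics
{'time_s': np.float64(0.0), 'joint_pos': array([ 1.144,  0.427,  0.074,  1.607, -0.034,  1.111, -0.067]), 'dq': array([-0.   , -0.001,  0.001,  0.   ,  0.001, -0.   , -0.   ]), 'joint_torque': array([-1.0000e-03, -9.3580e+01,  3.6670e+00, -4.5417e+01, -4.9000e-02,
        2.0000e-02, -0.0000e+00]), 'tool_pos': array([ 184.287, -648.829,  173.341]), 'tcp_rot': array([ 0.99 ,  0.138, -0.   , -0.001]), 'ft_force': array([-0.747,  0.437, -0.216]), 'wrist_torque': array([0.032, 0.062, 0.06 ]), 'finger_force': np.float64(0.0), 'grip_width': np.float64(94.019)}
18.8
side {'fx': 441.657, 'fy': 441.657, 'cx': 276.385, 'cy': 213.066, 'k1': -0.054, 'R': [[0.992, -0.122, 0.015], [-0.057, -0.566, -0.823], [0.109, 0.815, -0.568]], 't': [-608.51, 44.416, 1532.684]}
top {'fx': 461.798, 'fy': 461.798, 'cx': 277.609, 'cy': 211.176, 'k1': -0.031, 'R': [[-0.016, -1.0, 0.021], [-0.989, 0.013, -0.147], [0.147, -0.023, -0.989]], 't': [-179.505, 593.654, 1135.075]}
```

View pics/side0.png

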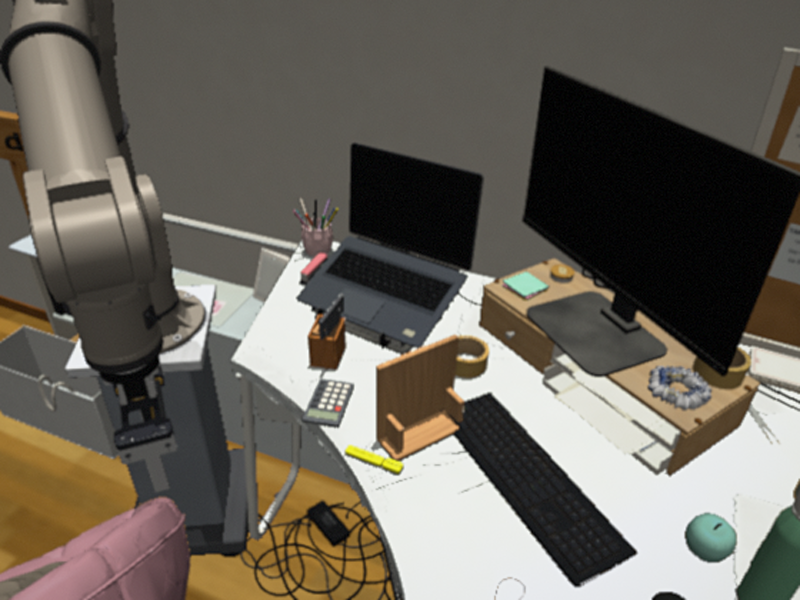

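View pics/top0.png

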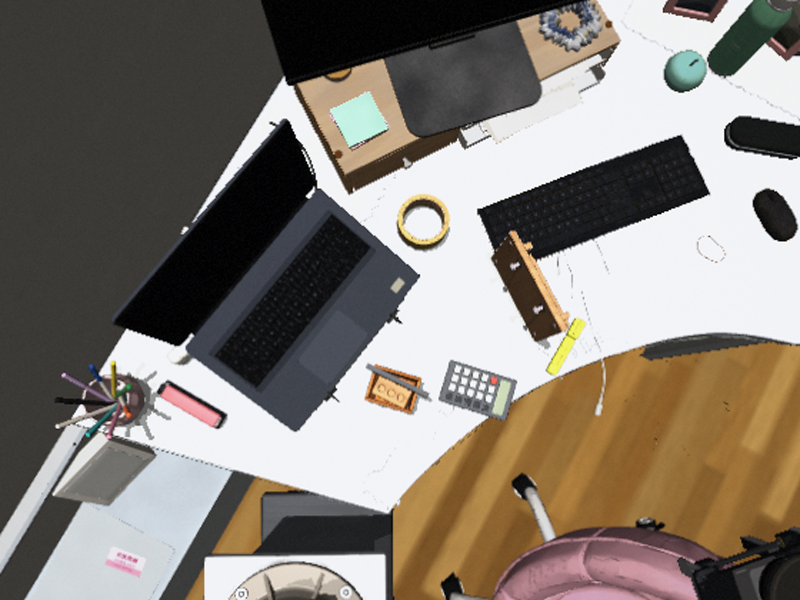

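The side view shows the bin at (328,340) and the board seen from behind at (420,400). The top view shows the bin at (393,388) with its plate running along (367,366)–(428,398), and the peg heads at (515,267) and (541,309). I'll enlarge both for measuring.

```bash
cat > h.py <<'E'
from bench import ctrl, eyes
import cv2,numpy as np
from scipy.spatial.transform import Rotation as Rn
from scipy.optimize import least_squares
def crop(n,u0,v0,w,h,s,out,d=None):
    d=d or eyes.snapshot(n); im=cv2.resize(d["frame"][v0:v0+h,u0:u0+w],None,fx=s,fy=s,interpolation=cv2.INTER_CUBIC)
    return im
def pix(d,X):
    c=np.atleast_2d(X)@np.array(d["R"]).T+d["t"]; p=c[:,:2]/c[:,2:]; p=p*(1+d["k1"]*(p**2).sum(1,keepdims=True))
    return p*[d["fx"],d["fy"]]+[d["cx"],d["cy"]]
def onplane(d,uv,z):
    return np.array([least_squares(lambda q:(pix(d,[q[0],q[1],zz])[0]-p),[600,-100]).x for p,zz in zip(uv,np.broadcast_to(z,len(uv)))])
def st():
    s=ctrl.read_state(); print(round(s["time_s"],2),np.round(s["tool_pos"],1),"z",np.round(Rn.from_quat(s["tcp_rot"]).as_matrix()[:,2],3),"y",np.round(Rn.from_quat(s["tcp_rot"]).as_matrix()[:,1],3),"F",np.round(s["ft_force"],1),"w",round(s["grip_width"],1),round(s["finger_force"],1)); return s
E
python3 - <<'E'
from h import *
d=eyes.snapshot("top")
a=crop("top",245,245,65,55,8,0,d); b=crop("top",335,155,75,90,6,0,d)
H=600; c=np.zeros((H,800,3),np.uint8); c[:440,:400]=cv2.resize(a[:, :],None,fx=400/520,fy=1)[:440] if 0 else 0
cv2.imwrite("pics/binc.png",cv2.resize(d["frame"][245:300,245:315],None,fx=10,fy=10,interpolation=cv2.INTER_CUBIC))
cv2.imwrite("pics/boardc.png",cv2.resize(d["frame"][155:245,335:415],None,fx=6.6667,fy=6.66667,interpolation=cv2.INTER_CUBIC))
E
```

```text
(no output)
```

View pics/binc.png

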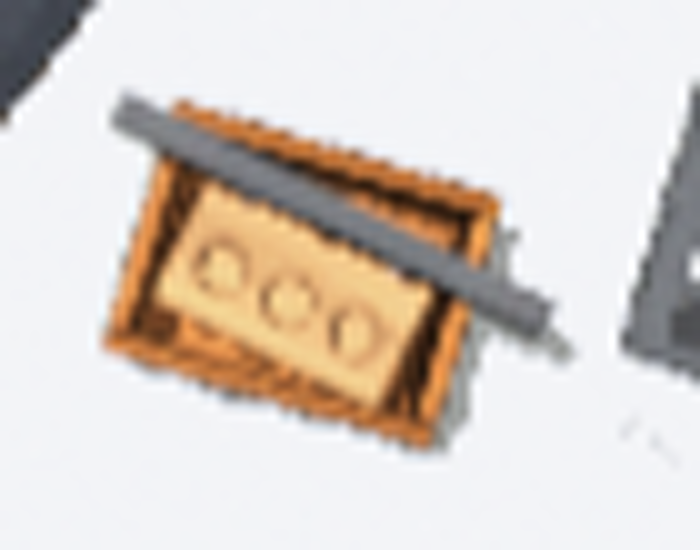

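View pics/boardc.png

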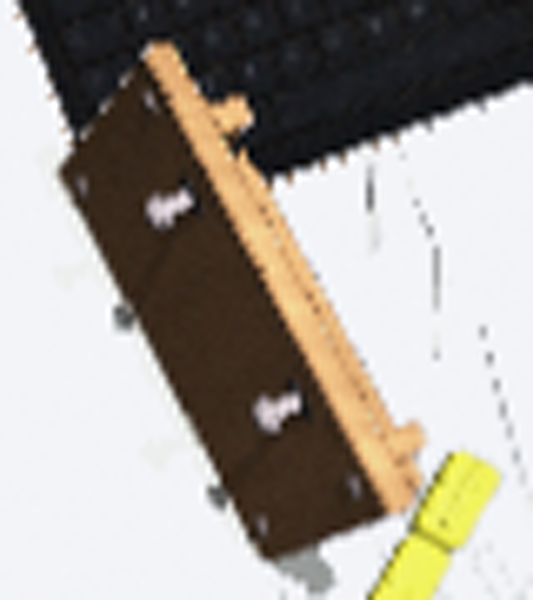

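The bin crop shows the plate's top strip with end centres at about (125,112) and (538,317). In the board crop the front face corners are at (147,55), (388,515), (268,558) and (62,172), and the peg head tips at (157,208) and (266,415).

```bash
cat >> h.py <<'E'
def fit(d,P,uv,x0):
    def f(q):
        R=Rn.from_euler("z",q[2]).as_matrix(); return (pix(d,P@R.T+[q[0],q[1],0])-uv).ravel()
    r=least_squares(f,x0); return r.x, r.fun.reshape(-1,2)
E
python3 - <<'E'
from h import *
d=eyes.snapshot("top")
B=(np.array([[125,112],[538,317]])+.5)/10-.5+[245,245]
e=onplane(d,B,140); c=e.mean(0); v=e[0]-e[1]; print("plate",e,c,"len",np.linalg.norm(v),"yaw",np.degrees(np.arctan2(v[1],v[0])-np.pi/2))
# board: +y is left
uv=(np.array([[147,55],[388,515],[268,558],[62,172],[157,208],[266,415]])+.5)/6.6667-.5+[335,155]
P=np.array([[-6,90,190],[-6,-90,190],[-6,-90,0],[-6,90,0],[-21,40,160],[-21,-40,160.]])
x,r=fit(d,P,uv,[750,-250,-.9]); print(x,np.degrees(x[2]),r.round(1))
E
```

```text
plate [[ 473.24332115 -136.63672613]
 [ 424.64776983 -231.33738346]] [ 448.94554549 -183.98705479] len 106.44126130111171 yaw -27.164583433298347
[ 602.88108945 -411.29275821   -1.12801269] -64.63036636341718 [[-0.1 -1.1]
 [ 0.9  0.2]
 [-0.4  1.1]
 [-0.7 -0.8]
 [ 0.2  0.6]
 [-0.1  0.1]]
```

```bash
cat >> h.py <<'E'
def pose(yaw_deg,kind,tilt=0):
    """tool rotation for block yaw. kind 'plate': y=block x, z down. 'body': y=block -y or +y, z tilted toward block +x"""
    Rb=Rn.from_euler("z",yaw_deg,degrees=True).as_matrix(); bx,by,bz=Rb.T
    if kind[0]=="p": y=bx; z=-bz
    else:
        t=np.radians(tilt); z=np.sin(t)*bx-np.cos(t)*bz; y=by if kind.endswith("+") else -by
    return np.array([np.cross(y,z),y,z]).T
def togo(p,Rt):
    """turn (rotvec deg, tool) and then shift in the axes after the turn; also shift in present axes"""
    s=st(); R0=Rn.from_quat(s["tcp_rot"]).as_matrix(); dv=np.array(p)-s["tool_pos"]
    print("turn",np.degrees(Rn.from_matrix(R0.T@Rt).as_rotvec()).round(2),"shift after turn",(Rt.T@dv).round(1),"present axes",(R0.T@dv).round(1))
E
python3 - <<'E'
from h import *
togo([449,-184,200],pose(-27.2,"p"))
d=eyes.snapshot("top")
for p in [(440,300),(450,330),(450,290),(423,222),(478,388),(415,275),(393,400),(488,240)]:
    print(p,onplane(d,[np.array(p)*.7],0).round(0))
E
```

```text
0.2 [ 184.3 -649.   173.7] z [-0.     0.001 -1.   ] y [ 0.273 -0.962 -0.001] F [-1.2 -0.2 -0.4] w 94.0 0.0
turn [-4.000e-02 -2.000e-02 -4.694e+01] shift after turn [534.6  22.8 -26.3] present axes [ 381.6 -375.   -26.1]
(440, 300) [[ 600. -270.]]
(450, 330) [[ 543. -287.]]
(450, 290) [[ 619. -289.]]
(423, 222) [[ 750. -242.]]
(478, 388) [[ 436. -336.]]
(415, 275) [[ 648. -225.]]
(393, 400) [[ 417. -180.]]
(488, 240) [[ 714. -364.]]
```

>>> drive_tool:
  plan:
    - [0,0,-5,0,0,-6.71,1]
    - [0,0,-5,0,0,-6.71,1]
    - [0,0,-5,0,0,-6.71,1]
    - [0,0,-5,0,0,-6.71,1]
    - [0,0,-5,0,0,-6.71,1]
    - [0,0,-1,0,0,-6.71,1]
    - [0,0,0,0,0,-6.71,1]
    - [20,1,0,0,0,0,1]
    - [30,1.3,0,0,0,0,1]
    - [30,1.3,0,0,0,0,1]
    - [30,1.3,0,0,0,0,1]
    - [30,1.3,0,0,0,0,1]
  newtons: 40

```text
time_s: 1.25
tool_pos: [254.3, -526.3, 200.0]
tcp_rot: [0.854, 0.521, 0.0, -0.0]
ft_force: [0.6, -0.3, 0.5]
grip_width: 94.2
finger_force: 0.0
```

>>> drive_tool:
  plan:
    - [32,1.3,0,0,0,0,1]
    - [32,1.3,0,0,0,0,1]
    - [32,1.3,0,0,0,0,1]
    - [32,1.3,0,0,0,0,1]
    - [32,1.3,0,0,0,0,1]
    - [32,1.3,0,0,0,0,1]
    - [32,1.3,0,0,0,0,1]
    - [32,1.3,0,0,0,0,1]
    - [32,1.3,0,0,0,0,1]
    - [32,1.3,0,0,0,0,1]
    - [32,1.3,0,0,0,0,1]
    - [32,1.3,0,0,0,0,1]

```text
time_s: 2.25
tool_pos: [443.6, -191.7, 200.3]
tcp_rot: [0.853, 0.521, 0.0, 0.0]
ft_force: [1.1, -0.4, 0.1]
grip_width: 94.3
finger_force: 0.0
```

```bash
python3 - <<'E'
from h import *
togo([449,-184,110],pose(-27.2,"p"))
E
```

```text
2.25 [ 443.6 -191.7  200.3] z [ 0. -0. -1.] y [ 0.89  -0.457  0.   ] F [ 1.1 -0.4  0.1] w 94.3 0.0
turn [0.02 0.01 0.02] shift after turn [ 9.3  1.3 90.3] present axes [ 9.3  1.3 90.3]
```

>>> drive_tool:
  plan:
    - [4,0.5,0,0,0,0,1]
    - [3,0.5,8,0,0,0,0.6]
    - [0,0,20,0,0,0,0.4]
    - [0,0,24,0,0,0,0.4]
    - [0,0,22,0,0,0,0.4]
    - [0,0,14,0,0,0,0.4]
    - [0,0,0,0,0,0,0.4]
    - [0,0,0,0,0,0,0]
    - [0,0,0,0,0,0,0]
    - [0,0,0,0,0,0,0]
    - [0,0,0,0,0,0,0]
    - [0,0,0,0,0,0,0]
  newtons: 40

```text
time_s: 3.25
tool_pos: [447.6, -187.5, 112.8]
tcp_rot: [0.853, 0.521, 0.0, 0.001]
ft_force: [-0.1, 0.7, -0.9]
grip_width: 24.0
finger_force: 0.0
```

```bash
python3 - <<'E'
from h import *
st()
d=eyes.snapshot("top")
cv2.imwrite("pics/g1.png",cv2.resize(d["frame"][190:310,220:380],None,fx=5,fy=5,interpolation=cv2.INTER_CUBIC))
E
```

```text
3.25 [ 447.6 -187.5  112.8] z [ 0.001 -0.001 -1.   ] y [ 0.89  -0.457  0.001] F [-0.1  0.7 -0.9] w 24.0 0.0
```

>>> drive_tool:
  plan:
    - [0,0,0,0,0,0,0]
    - [0,0,0,0,0,0,0]
    - [0,0,0,0,0,0,0]
    - [0,0,0,0,0,0,0]
    - [0,0,0,0,0,0,0]
    - [0,0,0,0,0,0,0]

```text
time_s: 3.8
tool_pos: [447.2, -187.3, 112.1]
tcp_rot: [0.853, 0.521, 0.0, -0.0]
ft_force: [-0.4, 0.1, -0.2]
grip_width: 0.4
finger_force: 0.0
```

View pics/g1.png

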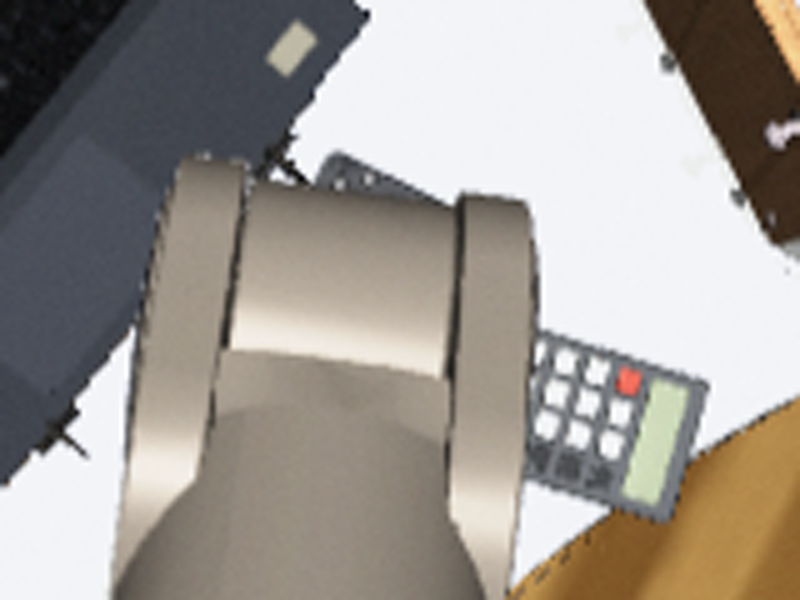

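The arm hides the grasp point from above, so I'll use the side view.

```bash
python3 - <<'E'
from h import *
d=eyes.snapshot("side")
cv2.imwrite("pics/g2.png",cv2.resize(d["frame"][150:290,180:340],None,fx=4.25,fy=4.25,interpolation=cv2.INTER_CUBIC))
print(pix(d,[[447,-187,112],[449,-184,140],[449,-184,0]]))
E
```

```text
[[231.02238205 223.58120172]
 [231.24362093 215.57419736]
 [233.10985151 250.92718355]]
```

View pics/g2.png

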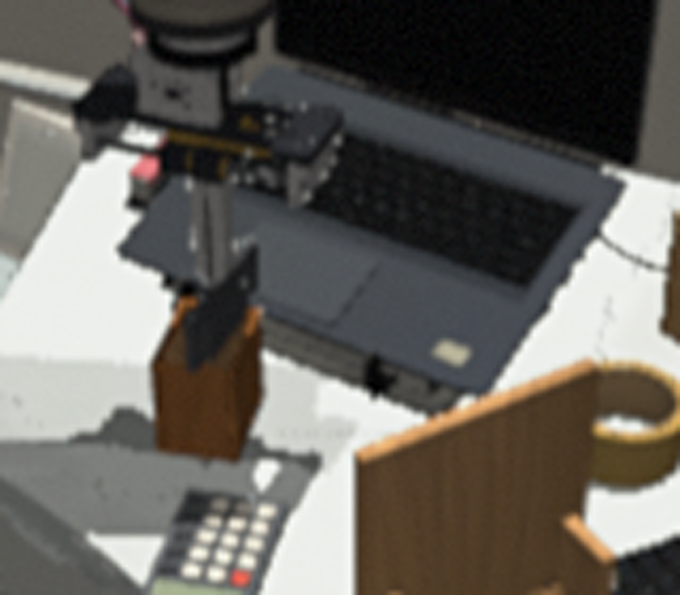

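```bash
python3 - <<'E'
from h import *
T=eyes.snapshot("top");S=eyes.snapshot("side")
B=(np.array([[125,112],[538,317]])+.5)/10-.5+[245,245]
C=(np.array([[255,248],[190,310]])+.5)/4.25-.5+[180,150]
for b,c in zip(B,C):
    r=least_squares(lambda X:np.r_[pix(T,X)[0]-b,pix(S,X)[0]-c],[450,-190,130]); print(r.x.round(1),r.fun.round(2))
# project tcp and grasp points
print(pix(S,[[447,-187,z] for z in(112,150,190)]).round(1))
full=S["frame"].copy()
cv2.imwrite("pics/g3.png",cv2.resize(S["frame"][185:265,205:255],None,fx=9,fy=7.5,interpolation=cv2.INTER_LANCZOS4))
E
```

```text
[ 474.8 -136.5  134.2] [-0.01 -0.53 -0.72  0.07]
[ 425.5 -230.7  148.8] [-0.01 -0.41 -0.54  0.04]
[[231.  223.6]
 [230.5 213.5]
 [229.9 202.5]]
```

View pics/g3.png

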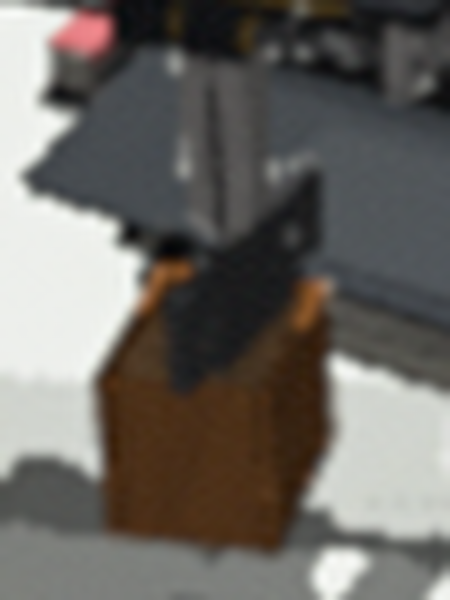

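```bash
python3 - <<'E'
from h import *
S=eyes.snapshot("side"); np.save("pics/s_low.npy",S["frame"])
E
```

>>> drive_tool:
  plan:
    - [0,0,-15,0,0,0,0]
    - [0,0,-20,0,0,0,0]
    - [0,0,-20,0,0,0,0]
    - [0,0,-15,0,0,0,0]
    - [0,0,0,0,0,0,0]
    - [0,0,0,0,0,0,0]

```text
time_s: 4.5
tool_pos: [447.6, -187.5, 182.5]
tcp_rot: [0.853, 0.521, 0.0, 0.001]
ft_force: [0.8, -0.2, 0.3]
grip_width: 0.3
finger_force: 0.0
```

```bash
python3 - <<'E'
from h import *
s=st()
S=eyes.snapshot("side"); A=np.load("pics/s_low.npy"); B=S["frame"]
k=6; out=[]
for im,z in((A,112.1),(B,s["tool_pos"][2])):
    c=cv2.resize(im[165:255,200:265],None,fx=k,fy=k,interpolation=cv2.INTER_LANCZOS4)
    p=pix(S,[[s["tool_pos"][0],s["tool_pos"][1],z]])[0]; print(p)
    q=((p-[200,165]+.5)*k).astype(int); cv2.drawMarker(c,tuple(int(i) for i in q),(0,0,255),cv2.MARKER_CROSS,12,1); out.append(c)
cv2.imwrite("pics/g4.png",np.hstack(out))
E
```

```text
4.5 [ 447.6 -187.5  182.5] z [ 0.001 -0.001 -1.   ] y [ 0.89  -0.457  0.001] F [ 0.8 -0.2  0.3] w 0.3 0.0
[231.20778657 223.63974818]
[230.20182396 204.672855  ]
```

View pics/g4.png

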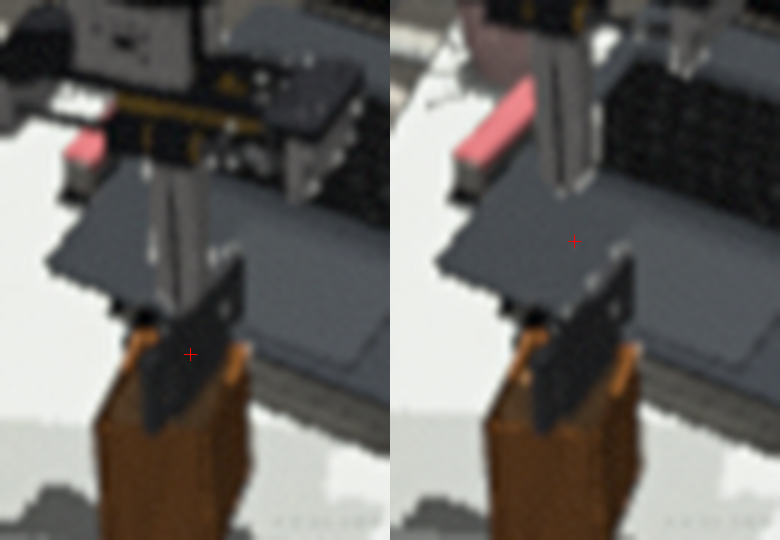

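In the right half, the real fingertips end at crop (565,190), well above the projected TCP mark at (574,241). The fingers are about 31 mm higher than reported, so they closed just above the plate. I'll go lower in careful steps and let contact confirm it.

>>> drive_tool:
  plan:
    - [0,0,0,0,0,0,0.55]
    - [0,0,0,0,0,0,0.55]
    - [0,0,0,0,0,0,0.55]
    - [0,0,0,0,0,0,0.55]
    - [1,0,10,0,0,0,0.55]
    - [1,0,20,0,0,0,0.55]
    - [1,0,20,0,0,0,0.55]
    - [0,0,15,0,0,0,0.55]
    - [0,0,10,0,0,0,0.55]
    - [0,0,5,0,0,0,0.55]
    - [0,0,4,0,0,0,0.55]
    - [0,0,0,0,0,0,0.55]

```text
time_s: 5.55
tool_pos: [448.5, -184.6, 97.7]
tcp_rot: [0.853, 0.521, -0.0, -0.0]
ft_force: [0.1, 0.1, -0.2]
grip_width: 51.5
finger_force: 0.0
```

>>> drive_tool:
  plan:
    - [0,0,3,0,0,0,0.55]
    - [0,0,3,0,0,0,0.55]
    - [0,0,3,0,0,0,0.55]
    - [0,0,0,0,0,0,0.55]

```text
time_s: 5.88
tool_pos: [448.5, -184.6, 88.8]
tcp_rot: [0.853, 0.521, -0.0, -0.0]
ft_force: [0.3, 0.4, -0.6]
grip_width: 51.7
finger_force: 0.0
```

>>> drive_tool:
  plan:
    - [0,0,3,0,0,0,0.55]
    - [0,0,3,0,0,0,0.55]
    - [0,0,0,0,0,0,0]
    - [0,0,0,0,0,0,0]
    - [0,0,0,0,0,0,0]
    - [0,0,0,0,0,0,0]
    - [0,0,0,0,0,0,0]
    - [0,0,0,0,0,0,0]
    - [0,0,0,0,0,0,0]
    - [0,0,0,0,0,0,0]
    - [0,0,0,0,0,0,0]
  newtons: 40

```text
time_s: 6.8
tool_pos: [449.7, -185.0, 83.5]
tcp_rot: [0.853, 0.521, 0.001, 0.001]
ft_force: [4.9, -2.7, -2.4]
grip_width: 7.9
finger_force: 40.0
```

>>> drive_tool:
  plan:
    - [0,0,-4,0,0,0,0]
    - [0,0,-8,0,0,0,0]
    - [0,0,-12,0,0,0,0]
    - [0,0,-12,0,0,0,0]
    - [0,0,-12,0,0,0,0]
    - [0,0,-12,0,0,0,0]
    - [0,0,-12,0,0,0,0]
    - [0,0,-12,0,0,0,0]
    - [0,0,-12,0,0,0,0]
    - [0,0,-12,0,0,0,0]
    - [0,0,-6,0,0,0,0]
    - [0,0,0,0,0,0,0]

```text
time_s: 7.8
tool_pos: [449.1, -184.8, 198.1]
tcp_rot: [0.853, 0.521, 0.0, 0.001]
ft_force: [0.3, -0.3, -2.8]
grip_width: 8.0
finger_force: 40.0
```

```bash
python3 - <<'E'
from h import *
togo([560,-280,197],pose(-64.6,"p"))
S=eyes.snapshot("side"); np.save("pics/s_lift.npy",S["frame"])
T=eyes.snapshot("top"); np.save("pics/t_lift.npy",T["frame"])
E
```

```text
7.8 [ 449.1 -184.8  198.1] z [ 0.001 -0.001 -1.   ] y [ 0.89  -0.457  0.002] F [ 0.3 -0.3 -2.8] w 8.0 40.0
turn [ 9.000e-02 -3.000e-02  3.742e+01] shift after turn [ 59.4 133.6   1.1] present axes [-34.  142.1   1.3]
```

>>> drive_tool:
  plan:
    - [-3,12,0,0,0,0,0]
    - [-5,22,0,0,0,0,0]
    - [-6,24,0,0,0,0,0]
    - [-6,24,0,0,0,0,0]
    - [-6,24,0,0,0,0,0]
    - [-5,22,0,0,0,0,0]
    - [-3,14,0,0,0,6.2,0]
    - [0,0,0,0,0,6.2,0]
    - [0,0,0,0,0,6.2,0]
    - [0,0,0,0,0,6.2,0]
    - [0,0,0,0,0,6.2,0]
    - [0,0,0,0,0,6.4,0]

```text
time_s: 8.9
tool_pos: [559.4, -280.1, 195.7]
tcp_rot: [0.976, 0.217, -0.001, -0.0]
ft_force: [-0.8, 0.5, -2.3]
grip_width: 7.8
finger_force: 40.0
```

>>> drive_tool:
  plan:
    - [0,0,10,0,0,0,0]
    - [0,0,18,0,0,0,0]
    - [0,0,20,0,0,0,0]
    - [0,0,20,0,0,0,0]
    - [0,0,18,0,0,0,0]
    - [0,0,12,0,0,0,0]
    - [0,0,6,0,0,0,0]
    - [0,0,4,0,0,0,0]
    - [0,0,3,0,0,0,0]
    - [0,0,2,0,0,0,0]
    - [0,0,0,0,0,0,0]
    - [0,0,0,0,0,0,0]

```text
time_s: 9.9
tool_pos: [559.7, -279.9, 84.7]
tcp_rot: [0.975, 0.22, 0.0, 0.0]
ft_force: [-0.1, -0.6, -2.1]
grip_width: 7.6
finger_force: 40.0
```

>>> drive_tool:
  plan:
    - [0,0,1.5,0,0,0,0]
    - [0,0,1.5,0,0,0,0]
    - [0,0,1.5,0,0,0,0]
    - [0,0,1,0,0,0,0]
    - [0,0,0,0,0,0,0]

```text
time_s: 10.32
tool_pos: [559.2, -279.7, 78.3]
tcp_rot: [0.975, 0.22, -0.0, -0.0]
ft_force: [0.5, -0.5, -2.2]
grip_width: 7.9
finger_force: 40.0
```

>>> drive_tool:
  plan:
    - [0,0,1,0,0,0,0]
    - [0,0,1,0,0,0,0]
    - [0,0,0,0,0,0,0]

```text
time_s: 10.57
tool_pos: [559.7, -279.9, 77.1]
tcp_rot: [0.975, 0.22, 0.0, 0.0]
ft_force: [-0.2, 0.3, 3.7]
grip_width: 7.4
finger_force: 40.0
```

>>> drive_tool:
  plan:
    - [0,0,0,0,0,0,0.5]
    - [0,0,0,0,0,0,0.5]
    - [0,0,0,0,0,0,0.5]
    - [0,0,-5,0,0,0,0.5]
    - [0,0,-10,0,0,0,0.5]
    - [0,0,-20,0,0,0,0.5]
    - [0,0,-30,0,0,0,0.5]
    - [0,0,-30,0,0,0,0.5]
    - [0,0,-30,0,0,0,0.5]
    - [0,0,-20,0,0,0,0.5]
    - [-20,8,-10,0,0,0,0.5]
    - [-30,12,0,0,0,0,1]

```text
time_s: 11.57
tool_pos: [525.6, -317.5, 235.6]
tcp_rot: [0.975, 0.222, 0.002, 0.001]
ft_force: [-0.4, -1.1, -0.1]
grip_width: 50.7
finger_force: 0.0
```

>>> drive_tool:
  plan:
    - [-32,14,0,0,0,0,1]
    - [-32,14,0,0,0,0,1]
    - [-32,14,0,0,0,0,1]
    - [-32,14,0,0,0,0,1]
    - [-32,14,0,0,0,0,1]
    - [-20,10,0,0,0,0,1]
    - [0,0,0,0,0,0,1]

```text
time_s: 12.15
tool_pos: [390.3, -473.2, 232.6]
tcp_rot: [0.976, 0.217, -0.001, 0.001]
ft_force: [-0.4, 0.4, 0.2]
grip_width: 93.2
finger_force: 0.0
```

```bash
python3 - <<'E'
from h import *
st()
T=eyes.snapshot("top"); S=eyes.snapshot("side")
np.save("pics/T1.npy",T["frame"]);np.save("pics/S1.npy",S["frame"])
print(pix(T,[[560,-280,134]]),pix(S,[[560,-280,134],[603,-411,190]]),pix(T,[[603,-411,160]]))
a=cv2.resize(T["frame"][150:250,285:415],None,fx=6,fy=6,interpolation=cv2.INTER_CUBIC)
cv2.imwrite("pics/v9.png",a)
E
```

```text
12.15 [ 390.3 -473.2  232.6] z [-0.001 -0.002 -1.   ] y [ 0.423 -0.906  0.001] F [-0.4  0.4  0.2] w 93.2 0.0
[[317.44492794 218.14250056]] [[270.74518928 233.81538465]
 [292.85108226 245.9920905 ]] [[374.12217519 197.62834324]]
```

View pics/v9.png

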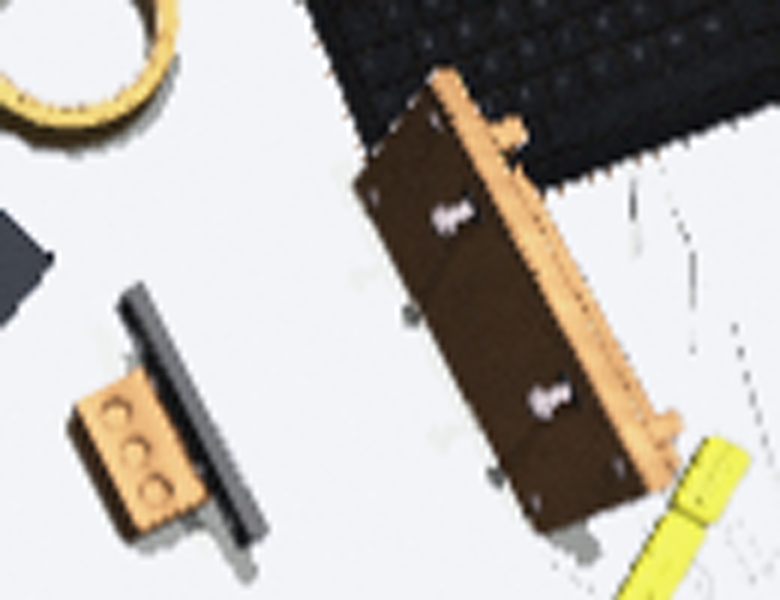

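The block stands upright on the desk. Its plate strip runs (134,289)–(259,535), its front top corners are at (78,405) and (133,530), and its middle hole is at (137,449). The board's pegs are at about (450,215) and (548,398). I'll compute both poses.

```bash
python3 - <<'E'
from h import *
T=eyes.snapshot("top"); f=T["frame"].astype(int)
g=f.min(2); sub=(g[150:250,285:415]>105).astype(np.uint8)
n,l,s,c=cv2.connectedComponentsWithStats(sub,connectivity=4)
pk=[]
for i in range(1,n):
    if 4<s[i,4]<60: print("blob",s[i],c[i]*6+2.5)
import sys
# weighted centroids of pegs
for (u,v) in((452,214),(549,398)):
    u0,v0=int(285+u/6),int(150+v/6); w=np.clip(g[v0-4:v0+5,u0-4:u0+5]-70,0,None).astype(float); yy,xx=np.mgrid[v0-4:v0+5,u0-4:u0+5]
    pk.append([(w*xx).sum()/w.sum(),(w*yy).sum()/w.sum()])
pk=np.array(pk); print("pegs",pk, (pk-[285,150]+.5)*6)
U=lambda a:(np.array(a)+.5)/6-.5+[285,150]
P=np.array([[16,56,134],[16,-56,134],[-20,30,80],[-20,-30,80.]])
x,r=fit(T,P,U([[134,289],[259,535],[78,405],[133,530]]),[560,-280,-1.1]); print("block",x.round(2),np.degrees(x[2]),(r*6).round(0).tolist())
Q=np.array([[-6,90,190],[-6,-90,190],[-6,-90,0],[-6,90,0],[-16,40,160],[-16,-40,160],[6,90,190],[6,-90,190.]])
uv=np.vstack([U([[431,83],[645,490],[540,533],[355,185]]),pk,U([[457,70],[676,487]])])
y,r=fit(T,Q,uv,[600,-410,-1.1]); print("board",y.round(2),np.degrees(y[2]),(r*6).round(0).tolist())
y2,r=fit(T,Q[4:6],pk,[600,-410,-1.1]); print("pegs only",y2.round(2),np.degrees(y2[2]))
Rb=Rn.from_euler("z",y[2]).as_matrix()
print("block in board axes",Rb.T@np.r_[x[:2]-y[:2],0], "plate reported vs cam", np.array([559.7,-279.9])-(x[:2]+16*np.array([np.cos(x[2]),np.sin(x[2])])))
E
```

```text
blob [72 33  7  6 24] [452.   215.25]
blob [88 64  7  6 25] [549.22 399.46]
pegs [[359.85217755 185.5900335 ]
 [376.07418856 216.07650696]] [[452.11306533 216.54020101]
 [549.44513138 399.45904173]]
block [ 553.09 -265.3    -1.14] -65.1246821684291 [[-0.0, -3.0], [1.0, 5.0], [-5.0, -3.0], [4.0, 2.0]]
board [ 601.67 -410.28   -1.13] -64.7380401917018 [[-1.0, -7.0], [7.0, 8.0], [-4.0, 8.0], [-5.0, -3.0], [0.0, 2.0], [-1.0, 2.0], [0.0, -8.0], [4.0, -3.0]]
pegs only [ 602.68 -410.56   -1.12] -64.36198908379188
block in board axes [-151.84843382   17.93894615    0.        ] plate reported vs cam [-0.1195669  -0.08718349]
```

```bash
python3 - <<'E'
from h import *
for k in("b+","b-"):
    R=pose(-64.9,k,35); bo=np.array([553.1,-265.3,0]); bx=np.array([np.cos(np.radians(-64.9)),np.sin(np.radians(-64.9)),0])
    g=bo-2*bx+[0,0,50]; togo(g-R[:,2]*150,R); print("pre",g-R[:,2]*150)
    togo([500,-150,240],pose(-64.9,k,0))
print(ctrl.read_state()["joint_pos"].round(2))
E
```

```text
12.3 [ 395.1 -468.4  232.3] z [ 0.001 -0.    -1.   ] y [ 0.43  -0.903  0.   ] F [ 1.   2.  -0.1] w 93.8 0.0
turn [-27.27 -27.49 -86.63] shift after turn [201.9 229.2 -68.9] present axes [ 230.4 -203.6   59.5]
pre [ 515.75498217 -185.57692371  172.87280664]
12.3 [ 395.1 -468.4  232.3] z [ 0.001 -0.    -1.   ] y [ 0.43  -0.903  0.   ] F [ 1.   2.  -0.1] w 93.8 0.0
turn [ 5.000e-02 -2.000e-02 -8.966e+01] shift after turn [243.8 230.1  -7.7] present axes [ 231.5 -242.4   -7.7]
12.3 [ 395.1 -468.4  232.3] z [ 0.001 -0.    -1.   ] y [ 0.43  -0.903  0.   ] F [ 1.   2.  -0.1] w 93.8 0.0
turn [-27.53  27.31  87.25] shift after turn [-201.9 -229.2  -68.9] present axes [ 230.4 -203.6   59.5]
pre [ 515.75498217 -185.57692371  172.87280664]
12.3 [ 395.1 -468.4  232.3] z [ 0.001 -0.    -1.   ] y [ 0.43  -0.903  0.   ] F [ 1.   2.  -0.1] w 93.8 0.0
turn [-2.000e-02 -5.000e-02  9.034e+01] shift after turn [-243.8 -230.1   -7.7] present axes [ 231.5 -242.4   -7.7]
[ 0.9   0.29 -0.17  1.67  0.05  1.19 -0.41]
```

>>> drive_tool:
  plan:
    - [15,-15,0,0,0,0,1]
    - [22,-23,0,0,0,0,1]
    - [22,-23,-1,0,0,0,1]
    - [22,-23,-1,0,0,0,1]
    - [22,-23,-1,0,0,0,1]
    - [22,-23,-1,0,0,0,1]
    - [22,-23,-1,0,0,0,1]
    - [22,-23,-1,0,0,0,1]
    - [22,-23,-1,0,0,0,1]
    - [22,-23,0,0,0,0,1]
    - [18,-20,0,0,0,0,1]
    - [0,0,0,0,0,-7,1]

```text
time_s: 13.3
tool_pos: [501.3, -143.7, 239.4]
tcp_rot: [0.96, 0.28, 0.001, -0.0]
ft_force: [-0.5, -0.3, -0.9]
grip_width: 94.1
finger_force: 0.0
```

>>> drive_tool:
  plan:
    - [0,0,0,0,0,-7,1]
    - [0,0,0,0,0,-7,1]
    - [0,0,0,0,0,-7,1]
    - [0,0,0,0,0,-7,1]
    - [0,0,0,0,0,-7,1]
    - [0,0,0,0,0,-7,1]
    - [0,0,0,0,0,-7,1]
    - [0,0,0,0,0,-7,1]
    - [0,0,0,0,0,-7,1]
    - [0,0,0,0,0,-7,1]
    - [0,0,0,0,0,-7,1]
    - [0,0,0,0,0,-5.7,1]

```text
time_s: 14.3
tool_pos: [499.7, -149.4, 239.1]
tcp_rot: [0.533, 0.846, 0.0, 0.0]
ft_force: [-0.3, -0.3, -0.1]
grip_width: 93.6
finger_force: 0.0
```

>>> drive_tool:
  plan:
    - [0,0,0,0,-5,0,1]
    - [0,0,0,0,-6,0,1]
    - [0,0,0,0,-6,0,1]
    - [0,0,0,0,-6,0,1]
    - [0,0,0,0,-6,0,1]
    - [0,0,0,0,-6,0,1]
    - [0,0,0,0,0,0,1]

```text
time_s: 14.88
tool_pos: [499.2, -147.1, 238.5]
tcp_rot: [0.509, 0.805, -0.162, 0.258]
ft_force: [0.0, 0.8, -0.8]
grip_width: 93.9
finger_force: 0.0
```

```bash
python3 - <<'E'
from h import *
R=pose(-64.9,"b+",35); bo=np.array([553.1,-265.3,0]); bx=np.array([np.cos(np.radians(-64.9)),np.sin(np.radians(-64.9)),0])
g=bo-2*bx+[0,0,50]; togo(g-R[:,2]*130,R)
s=ctrl.read_state(); print(s["joint_pos"].round(2))
S=eyes.snapshot("side"); T=eyes.snapshot("top")
np.save("pics/S2.npy",S["frame"]);np.save("pics/T2.npy",T["frame"])
p=s["tool_pos"]; Z=Rn.from_quat(s["tcp_rot"]).as_matrix()[:,2]; Y=Rn.from_quat(s["tcp_rot"]).as_matrix()[:,1]
h=[p+31*np.array([0,0,1])+47*k*Y for k in(-1,1)]; t=[p-31*Z+47*k*Y for k in(-1,1)]
fr=S["frame"]; o=np.array([180,120]);k=5
im=cv2.resize(fr[120:240,180:340],None,fx=k,fy=k,interpolation=cv2.INTER_CUBIC)
for pts,c in((h,(0,0,255)),(t,(0,255,0))):
    for q in pix(S,np.array(pts)): cv2.drawMarker(im,tuple(int(v) for v in (q-o+.5)*k),c,cv2.MARKER_CROSS,14,1)
print(pix(S,np.array(h+t)),pix(T,np.array(h+t)))
cv2.imwrite("pics/v10.png",im)
E
```

```text
14.88 [ 499.2 -147.1  238.5] z [ 0.251 -0.523 -0.815] y [0.903 0.43  0.002] F [ 0.   0.8 -0.8] w 93.9 0.0
turn [0.29 0.44 0.23] shift after turn [ 3.4 -1.3 97.7] present axes [ 4.1 -1.8 97.7]
[ 0.39  0.02 -0.69  2.15  0.75  1.02 -0.28]
[[231.81373867 176.00044252]
 [259.41563532 167.95275995]
 [229.05247962 175.09737696]
 [256.41701383 167.16966034]] [[270.76662168 260.35150883]
 [250.56828735 219.25872677]
 [262.87363284 264.4040544 ]
 [242.85667343 223.4467346 ]]
```

```bash
python3 - <<'E'
from h import *
s=ctrl.read_state(); R=Rn.from_quat(s["tcp_rot"]).as_matrix()
a=np.radians(-65); bo=np.array([553.1,-265.3,0]); bx=np.array([np.cos(a),np.sin(a),0])
togo(bo+17*bx+[0,0,4],R)
E
```

```text
14.98 [ 499.4 -148.9  238.6] z [ 0.245 -0.518 -0.82 ] y [ 0.903  0.429 -0.001] F [0.6 0.5 0.5] w 94.3 0.0
turn [0. 0. 0.] shift after turn [ 15.3  -1.3 275.5] present axes [ 15.3  -1.3 275.5]
```

>>> drive_tool:
  plan:
    - [5,-0.5,10,0,0,0,1]
    - [5,-0.5,20,0,0,0,1]
    - [5,-0.3,28,0,0,0,1]
    - [0,0,30,0,0,0,1]
    - [0,0,30,0,0,0,1]
    - [0,0,30,0,0,0,1]
    - [0,0,30,0,0,0,1]
    - [0,0,25,0,0,0,1]
    - [0,0,20,0,0,0,1]
    - [0,0,12,0,0,0,1]
    - [0,0,6,0,0,0,1]
    - [0,0,0,0,0,0,1]

```text
time_s: 15.98
tool_pos: [551.3, -267.0, 31.8]
tcp_rot: [0.512, 0.805, -0.162, 0.253]
ft_force: [-0.2, 0.6, 0.5]
grip_width: 94.3
finger_force: 0.0
```

>>> drive_tool:
  plan:
    - [0,0,8,0,0,0,1]
    - [0,0,8,0,0,0,1]
    - [0,0,8,0,0,0,1]
    - [0,0,6,0,0,0,1]
    - [0,0,4,0,0,0,1]
    - [0,0,0,0,0,0,1]

```text
time_s: 16.48
tool_pos: [559.6, -283.7, 4.0]
tcp_rot: [0.512, 0.805, -0.162, 0.253]
ft_force: [-1.0, 0.6, 0.2]
grip_width: 94.0
finger_force: 0.0
```

```bash
python3 - <<'E'
from h import *
s=ctrl.read_state(); R=Rn.from_quat(s["tcp_rot"]).as_matrix()
a=np.radians(-65); bo=np.array([553.1,-265.3,0]); bx=np.array([np.cos(a),np.sin(a),0])
togo(bo+17*bx+[0,0,4],R)
E
```

```text
16.48 [ 559.6 -283.7    4. ] z [ 0.243 -0.519 -0.819] y [ 0.906  0.424 -0.001] F [-1.   0.6  0.2] w 94.0 0.0
turn [0. 0. 0.] shift after turn [ 2.   1.9 -1.4] present axes [ 2.   1.9 -1.4]
```

Close on the body.

>>> drive_tool:
  plan:
    - [0,1.5,0,0,0,0,0.9]
    - [0,0,0,0,0,0,0.8]
    - [0,0,0,0,0,0,0.5]
    - [0,0,0,0,0,0,0.5]
    - [0,0,0,0,0,0,0.5]
    - [0,0,0,0,0,0,0.5]
    - [0,0,0,0,0,0,0.5]
    - [0,0,0,0,0,0,0.5]
    - [0,0,0,0,0,0,0.5]
  newtons: 30

```text
time_s: 17.23
tool_pos: [561.5, -282.5, 5.0]
tcp_rot: [0.511, 0.805, -0.161, 0.254]
ft_force: [-0.3, 2.3, 5.7]
grip_width: 60.3
finger_force: 30.0
```

```bash
python3 - <<'E'
from h import *
st()
S=eyes.snapshot("side"); T=eyes.snapshot("top")
np.save("pics/S3.npy",S["frame"]);np.save("pics/T3.npy",T["frame"])
u,v=pix(S,[[560,-280,80]])[0].astype(int); 
k=5; a=cv2.resize(S["frame"][v-50:v+50,u-38:u+38],None,fx=k,fy=k,interpolation=cv2.INTER_CUBIC)
b=cv2.resize(T["frame"][165:265,285:365],None,fx=k,fy=k,interpolation=cv2.INTER_CUBIC)
cv2.imwrite("pics/v10.png",np.hstack([a,b])); print(u,v)
E
```

```text
17.23 [ 561.5 -282.5    5. ] z [ 0.244 -0.519 -0.819] y [0.905 0.425 0.   ] F [-0.3  2.3  5.7] w 60.3 30.0
270 248
```

```bash
cat >> h.py <<'E'
def mv(dx,dy,dz,yaw=-64.6):
    s=st(); R=Rn.from_quat(s["tcp_rot"]).as_matrix(); w=Rn.from_euler("z",yaw,degrees=True).as_matrix()@[dx,dy,dz]; print("tool shift",(R.T@w).round(2))
E
python3 - <<'E'
from h import *
mv(0,0,57); mv(84,-18.2,0); mv(42,0,0);mv(0,0,-18)
E
```

```text
17.33 [ 561.5 -282.5    5. ] z [ 0.244 -0.519 -0.819] y [0.905 0.425 0.   ] F [-1.5  2.2  6.7] w 59.8 30.0
tool shift [-3.271e+01  2.000e-02 -4.668e+01]
17.33 [ 561.5 -282.5    5. ] z [ 0.244 -0.519 -0.819] y [0.905 0.425 0.   ] F [-1.5  2.2  6.7] w 59.8 30.0
tool shift [-68.87 -17.82  48.24]
17.33 [ 561.5 -282.5    5. ] z [ 0.244 -0.519 -0.819] y [0.905 0.425 0.   ] F [-1.5  2.2  6.7] w 59.8 30.0
tool shift [-34.4    0.19  24.1 ]
17.33 [ 561.5 -282.5    5. ] z [ 0.244 -0.519 -0.819] y [0.905 0.425 0.   ] F [-1.5  2.2  6.7] w 59.8 30.0
tool shift [ 1.033e+01 -1.000e-02  1.474e+01]
```

>>> drive_tool:
  plan:
    - [-1.7,0,-2.7,0,0,0,0.5]
    - [-5,0,-7,0,0,0,0.5]
    - [-7,0,-10,0,0,0,0.5]
    - [-7,0,-10,0,0,0,0.5]
    - [-7,0,-10,0,0,0,0.5]
    - [-5,0,-7,0,0,0,0.5]
    - [-8.9,-2.8,6.2,0,0,0,0.5]
    - [-14,-4,10,0,0,0,0.5]
    - [-14,-4,10,0,0,0,0.5]
    - [-14,-4,10,0,0,0,0.5]
    - [-11,-2,8,0,0,0,0.5]
    - [-7,-1,4,0,0,0,0.5]
  newtons: 45

```text
time_s: 18.33
tool_pos: [580.2, -368.7, 61.1]
tcp_rot: [0.512, 0.804, -0.162, 0.253]
ft_force: [-1.6, -0.2, -1.5]
grip_width: 59.8
finger_force: 45.0
```

>>> drive_tool:
  plan:
    - [0,0,0,0,0,0,0.5]
    - [0,0,0,0,0,0,0.5]

```text
time_s: 18.5
tool_pos: [580.7, -366.1, 61.3]
tcp_rot: [0.512, 0.805, -0.161, 0.253]
ft_force: [0.2, 0.7, -1.9]
grip_width: 60.5
finger_force: 45.0
```

```bash
python3 - <<'E'
from h import *
st(); T=eyes.snapshot("top"); S=eyes.snapshot("side")
o=np.array([595.,-395.])
np.save("pics/T4.npy",T["frame"])
k=6; a=cv2.resize(T["frame"][165:255,310:400],None,fx=k,fy=k,interpolation=cv2.INTER_CUBIC)
b=cv2.resize(S["frame"][195:285,245:288],None,fx=k,fy=k,interpolation=cv2.INTER_CUBIC)
cv2.imwrite("pics/v10.png",np.hstack([a,b]))
E
```

```text
18.5 [ 580.7 -366.1   61.3] z [ 0.243 -0.519 -0.82 ] y [ 0.906  0.424 -0.   ] F [ 0.2  0.7 -1.9] w 60.5 45.0
```

View pics/v10.png

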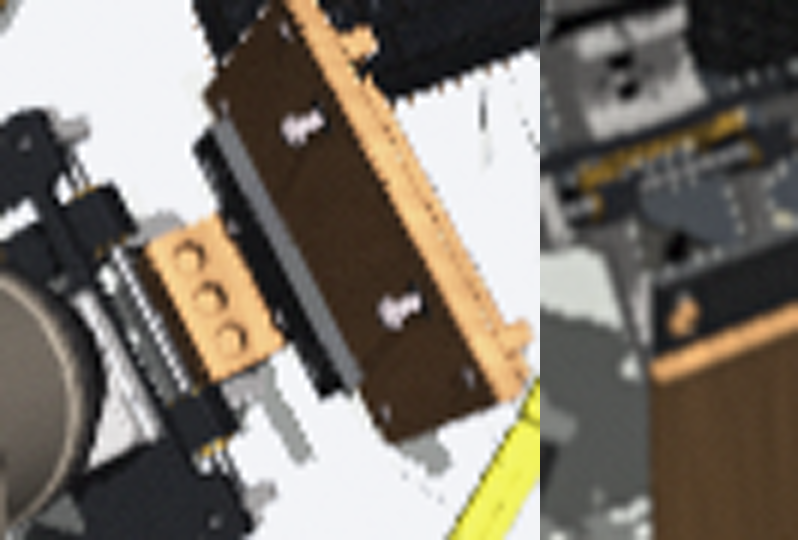

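The plate is upright in front of the pegs: its top strip runs from (223,121) to (350,384), and the peg heads are near (302,127) and (402,308).

```bash
python3 - <<'E'
from h import *
T=eyes.snapshot("top"); 
U=lambda a:(np.array(a)+.5)/6-.5+[310,165]
g=T["frame"].astype(int).min(2)
pk=[]
for (u,v) in((302,127),(401,308)):
    u0,v0=U([u,v]).round().astype(int); w=np.clip(g[v0-4:v0+5,u0-4:u0+5]-70,0,None).astype(float); yy,xx=np.mgrid[v0-4:v0+5,u0-4:u0+5]
    pk.append([(w*xx).sum()/w.sum(),(w*yy).sum()/w.sum()])
pk=np.array(pk)
y,_=fit(T,np.array([[-16,40,160],[-16,-40,160.]]),pk,[600,-410,-1.1]); print("pegs",y,np.degrees(y[2]))
zz=56.3
P=np.array([[16,56,134],[16,-56,134],[-20,30,80],[-20,-30,80.],[12,-30,80]])+[0,0,zz]
x,r=fit(T,P,U([[223,121],[350,384],[146,246],[206,384],[286,345]]),[590,-350,-1.1]); print("block",x,np.degrees(x[2]),(r*6).round().tolist())
x2,r=fit(T,P[:2],U([[223,121],[350,384]]),[590,-350,-1.1]); print("plate only",x2,np.degrees(x2[2]))
R=Rn.from_euler("z",-64.6,degrees=True).as_matrix()
for q in(x,x2): print(R.T@np.r_[q[:2]-y[:2],0])
E
```

```text
pegs [ 602.67544472 -410.5659403    -1.12319473] -64.35431747672585
block [ 570.77231859 -349.68872876   -1.15738971] -66.31354570763817 [[-2.0, -1.0], [1.0, 4.0], [-1.0, -3.0], [5.0, -3.0], [-2.0, 2.0]]
plate only [ 571.42237943 -349.89162069   -1.16066836] -66.50139845289812
[-68.67690538  -2.70684493   0.        ]
[-68.21479201  -2.20664951   0.        ]
```

```bash
python3 - <<'E'
from h import *
T=eyes.snapshot("top"); f=cv2.resize(T["frame"],None,fx=4,fy=4,interpolation=cv2.INTER_CUBIC); hsv=cv2.cvtColor(f,cv2.COLOR_BGR2HSV)
def comp(mask,seed_uv):
    n,l,s,c=cv2.connectedComponentsWithStats(mask.astype(np.uint8)); u,v=seed_uv; i=l[v,u]; ys,xs=np.nonzero(l==i); return np.c_[xs,ys].astype(float),s[i]
def rect(mask,seed):
    uv,s=comp(mask,seed); (c,wh,a)=cv2.minAreaRect(uv.astype(np.float32)); box=cv2.boxPoints((c,wh,a)); 
    m=uv.mean(0); _,_,V=np.linalg.svd(uv-m,full_matrices=False); t=(uv-m)@V[0]; 
    return m,V[0],np.percentile(t,[.3,99.7]),wh,i0(uv)
i0=len
U=lambda a:(((np.array(a)+.5)/6-.5+[310,165]+.5)*4-.5).astype(int)
print("colours",f[tuple(U([287,252])[::-1])],f[tuple(U([272,255])[::-1])],f[tuple(U([320,240])[::-1])])
sd=U([287,252]); col=f[sd[1],sd[0]].astype(int)
plate=(np.abs(f.astype(int)-col).max(2)<30)
m,v,e,wh,n=rect(plate,sd); print("plate",m/4,wh,n)
ends=np.array([m+v*e[0],m+v*e[1]]); ends=(ends+.5)/4-.5
if ends[0,1]>ends[1,1]: ends=ends[::-1]
w=onplane(T,ends,190.3); d=w[0]-w[1]; print(w,"len",np.linalg.norm(d),"yaw",np.degrees(np.arctan2(d[1],d[0]))-90)
print("orange")
so=U([430,230]); uv,s=comp((hsv[...,0]>8)&(hsv[...,0]<22)&(hsv[...,1]>80)&(hsv[...,2]>150),so); print(s)
# front (dark/orange) edge of the panel top: leftmost orange pixel by row
rows=np.arange(U([0,60])[1],U([0,340])[1],4); ed=[]
for r in rows:
    xs=uv[uv[:,1]==r,0]
    if len(xs): ed.append([xs.min(),r])
ed=(np.array(ed)+.5)/4-.5; p=np.polyfit(ed[:,1],ed[:,0],1); res=ed[:,0]-np.polyval(p,ed[:,1]); print("rms",res.std())
q=onplane(T,[[np.polyval(p,y),y] for y in(ed[0,1],ed[-1,1])],190); d=q[0]-q[1]; print(q,"board yaw",np.degrees(np.arctan2(d[1],d[0]))-90)
R=Rn.from_euler("z",-64.6,degrees=True).as_matrix()
print("plate mid in board axes",R.T@np.r_[w.mean(0)-[602.68,-410.57],0])
E
```

```text
colours [118 115 113] [50 49 49] [25 39 57]
plate [355.61850921 202.35326633] (375.0290222167969, 95.57169342041016) 2985
[[ 719.59895671 -317.00239168]
 [ 522.53955936 -382.16886126]] len 207.55499232681754 yaw -71.70123053630691
orange
[1427  647  166  281 8085]
rms 0.12159849739880156
[[ 651.8641227  -379.81973842]
 [ 545.42826473 -430.53349336]] board yaw -64.52348637333924
plate mid in board axes [-47.20153807  42.77000619   0.        ]
```

```bash
python3 - <<'E'
from h import *
T=eyes.snapshot("top"); f=cv2.resize(T["frame"],None,fx=4,fy=4,interpolation=cv2.INTER_CUBIC).astype(int).min(2)
U=lambda a:(((np.array(a)+.5)/6-.5+[310,165]+.5)*4-.5)
a,b=U([223,121]),U([350,384]); mid=[]
for t in np.linspace(-.12,1.12,63):
    c=a+t*(b-a); xs=np.arange(int(c[0])-16,int(c[0])+17); r=f[int(round(c[1])),xs]; g=xs[(r>78)&(r<170)]
    if len(g)>4 and np.ptp(g)<26 : mid.append([g.mean(),int(round(c[1])),len(g)])
mid=np.array(mid); k=(mid[:,1]>a[1]+10)&(mid[:,1]<b[1]-10); p=np.polyfit(mid[k,1],mid[k,0],1)
res=mid[:,0]-np.polyval(p,mid[:,1]); print("rms",res[k].std(),"rows",((mid[[0,-1],1]+.5)/4-.5-165)*6, "n",len(mid))
# profile along the line for the ends
d=np.array([p[0],1]);d/=np.hypot(*d); c0=np.array([np.polyval(p,(a[1]+b[1])/2),(a[1]+b[1])/2])
L=np.arange(-120,121); pr=cv2.remap(f.astype(np.float32),*(np.float32(c0[i]+L*d[i])[None] for i in(0,1)),cv2.INTER_LINEAR)[0]
print(list(zip(L[::3].tolist(),pr[::3].astype(int).tolist())))
np.save("pics/ln.npy",np.r_[c0,d])
y0,y1=a[1],b[1]
w=onplane(T,[((np.array([np.polyval(p,y),y])+.5)/4-.5) for y in(y0,y1)],190.3); q=w[0]-w[1]; print("yaw",np.degrees(np.arctan2(q[1],q[0]))-90,np.linalg.norm(q))
E
```

```text
rms 0.4294845533276883 rows [102.75 413.25] n 58
[(-120, 152), (-117, 105), (-114, 93), (-111, 89), (-108, 104), (-105, 120), (-102, 115), (-99, 111), (-96, 117), (-93, 116), (-90, 114), (-87, 114), (-84, 118), (-81, 119), (-78, 117), (-75, 118), (-72, 116), (-69, 116), (-66, 118), (-63, 119), (-60, 119), (-57, 116), (-54, 112), (-51, 111), (-48, 112), (-45, 109), (-42, 110), (-39, 111), (-36, 111), (-33, 111), (-30, 110), (-27, 108), (-24, 108), (-21, 109), (-18, 108), (-15, 110), (-12, 108), (-9, 111), (-6, 112), (-3, 112), (0, 111), (3, 111), (6, 111), (9, 111), (12, 113), (15, 111), (18, 110), (21, 112), (24, 112), (27, 114), (30, 115), (33, 111), (36, 111), (39, 113), (42, 111), (45, 111), (48, 112), (51, 112), (54, 115), (57, 115), (60, 115), (63, 117), (66, 116), (69, 115), (72, 117), (75, 116), (78, 114), (81, 116), (84, 116), (87, 117), (90, 115), (93, 113), (96, 111), (99, 104), (102, 114), (105, 136), (108, 107), (111, 105), (114, 116), (117, 97), (120, 99)]
yaw -64.5537734507123 111.49897655522457
```

```bash
python3 - <<'E'
from h import *
T=eyes.snapshot("top")
R=Rn.from_euler("z",-64.6,degrees=True).as_matrix(); B=np.array([602.68,-410.57])
def yy(P,uv,s,o):
    uv=(np.array(uv)+.5)/s-.5+o; w=np.array([onplane(T,[u],p[2])[0] for u,p in zip(uv,P)]); 
    print((np.c_[w-B,np.zeros(len(w))]@R)[:,:2].round(1).tolist(),"y err",((np.c_[w-B,np.zeros(len(w))]@R)[:,1]-np.array(P)[:,1]).round(1))
P=np.array([[16,56,134],[16,-56,134],[-20,30,80],[-20,-30,80],[12,-30,80],[-4,0,80.],[-4,18,80],[-4,-18,80]])
yy(P+[0,0,56.3],[[223,121],[350,384],[146,246],[206,384],[286,345],[211,297],[189,257],[232,338]],6,[310,165])
yy(P[[0,1,2,3,5,6,7]],[[134,289],[259,535],[78,405],[133,530],[137,449],[117,410],[157,489]],6,[285,150])
E
```

```text
[[-50.4, 52.1], [-54.0, -57.6], [-87.8, 26.8], [-91.8, -32.4], [-56.3, -32.7], [-74.1, -2.7], [-74.5, 15.3], [-74.2, -20.8]] y err [-3.9 -1.6 -3.2 -2.4 -2.7 -2.7 -2.7 -2.8]
[[-136.5, 72.1], [-136.7, -36.8], [-170.9, 45.5], [-173.9, -10.8], [-157.3, 18.3], [-157.4, 36.5], [-157.4, -0.1]] y err [16.1 19.2 15.5 19.2 18.3 18.5 17.9]
```

>>> drive_tool:
  plan:
    - [-0.4,1.3,-0.6,0,0,0,0.5]
    - [0,1.2,0,0,0,0,0.5]
    - [-3.3,0,2.3,0,0,0,0.5]
    - [-4.1,0,2.9,0,0,0,0.5]
    - [-4.1,0,2.9,0,0,0,0.5]
    - [-4.1,0,2.9,0,0,0,0.5]
    - [-4.1,0,2.9,0,0,0,0.5]
    - [0,0,0,0,0,0,0.5]

```text
time_s: 19.47
tool_pos: [593.4, -388.5, 62.4]
tcp_rot: [0.512, 0.805, -0.162, 0.254]
ft_force: [-0.7, -0.1, -1.5]
grip_width: 59.5
finger_force: 45.0
```

>>> drive_tool:
  plan:
    - [-2.5,0,1.7,0,0,0,0.5]
    - [-2.5,0,1.7,0,0,0,0.5]
    - [-2.5,0,1.7,0,0,0,0.5]
    - [-2.5,0,1.7,0,0,0,0.5]
    - [0,0,0,0,0,0,0.5]

```text
time_s: 19.88
tool_pos: [598.6, -398.7, 62.6]
tcp_rot: [0.512, 0.805, -0.161, 0.254]
ft_force: [0.0, 0.5, -1.4]
grip_width: 59.5
finger_force: 45.0
```

>>> drive_tool:
  plan:
    - [-1.2,0,0.85,0,0,0,0.5]
    - [-1.2,0,0.85,0,0,0,0.5]
    - [-0.8,0,0.6,0,0,0,0.5]
    - [0,0,0,0,0,0,0.5]

```text
time_s: 20.22
tool_pos: [600.2, -401.7, 62.5]
tcp_rot: [0.512, 0.805, -0.161, 0.254]
ft_force: [-0.1, -0.5, -2.6]
grip_width: 59.7
finger_force: 45.0
```

>>> drive_tool:
  plan:
    - [-0.8,0,0.6,0,0,0,0.5]
    - [-0.8,0,0.6,0,0,0,0.5]
    - [0,0,0,0,0,0,0.5]

```text
time_s: 20.47
tool_pos: [600.6, -402.1, 62.0]
tcp_rot: [0.511, 0.805, -0.161, 0.253]
ft_force: [-8.3, 9.4, 4.0]
grip_width: 59.2
finger_force: 45.0
```

>>> drive_tool:
  plan:
    - [0.9,0,-0.6,0,0,0,0.5]
    - [0.6,0,0.8,0,0,0,0.5]
    - [0.9,0,1.2,0,0,0,0.5]
    - [0.9,0,1.2,0,0,0,0.5]
    - [0.9,0,1.2,0,0,0,0.5]
    - [0,0,0,0,0,0,0.5]

```text
time_s: 20.97
tool_pos: [600.6, -402.0, 56.5]
tcp_rot: [0.511, 0.805, -0.161, 0.254]
ft_force: [-0.1, 3.7, -3.3]
grip_width: 60.2
finger_force: 45.0
```

>>> drive_tool:
  plan:
    - [0.6,0,0.8,0,0,0,0.5]
    - [0.6,0,0.8,0,0,0,0.5]
    - [0.6,0,0.8,0,0,0,0.5]
    - [0,0,0,0,0,0,0.5]

```text
time_s: 21.3
tool_pos: [600.5, -402.1, 53.7]
tcp_rot: [0.512, 0.805, -0.161, 0.254]
ft_force: [-0.7, 3.8, -1.1]
grip_width: 60.0
finger_force: 45.0
```

>>> drive_tool:
  plan:
    - [0.7,0,1,0,0,0,0.5]
    - [0.7,0,1,0,0,0,0.5]
    - [0.7,0,1,0,0,0,0.5]
    - [0.7,0,1,0,0,0,0.5]
    - [0.6,0,0.8,0,0,0,0.5]
    - [0,0,0,0,0,0,0.5]

```text
time_s: 21.8
tool_pos: [600.4, -402.1, 47.8]
tcp_rot: [0.512, 0.805, -0.161, 0.254]
ft_force: [-0.2, 3.2, -0.9]
grip_width: 59.8
finger_force: 45.0
```

>>> drive_tool:
  plan:
    - [0.6,0,0.8,0,0,0,0.5]
    - [0.6,0,0.8,0,0,0,0.5]
    - [0,0,0,0,0,0,0.5]

```text
time_s: 22.05
tool_pos: [600.3, -402.1, 45.9]
tcp_rot: [0.512, 0.805, -0.161, 0.254]
ft_force: [-0.9, 2.5, -0.5]
grip_width: 59.7
finger_force: 45.0
```

>>> drive_tool:
  plan:
    - [0.5,0,0.8,0,0,0,0.5]
    - [0.5,0,0.7,0,0,0,0.5]
    - [0.3,0,0.4,0,0,0,0.5]
    - [0,0,0,0,0,0,0.5]

```text
time_s: 22.38
tool_pos: [600.4, -402.1, 43.8]
tcp_rot: [0.512, 0.805, -0.161, 0.254]
ft_force: [-2.4, 4.3, 2.2]
grip_width: 59.6
finger_force: 45.0
```

>>> drive_tool:
  plan:
    - [0.3,0,0.5,0,0,0,0.5]
    - [-0.6,0,0.4,0,0,0,0.5]
    - [0,0,0,0,0,0,0.5]

```text
time_s: 22.63
tool_pos: [600.5, -402.2, 43.7]
tcp_rot: [0.511, 0.805, -0.161, 0.254]
ft_force: [-13.1, 14.8, 16.5]
grip_width: 59.5
finger_force: 45.0
```

>>> drive_tool:
  plan:
    - [0.1,0,-0.4,0,0,0,0.5]
    - [0,0,0,0,0,0,0.75]
    - [0,0,0,0,0,0,0.9]
    - [0,0,0,0,0,0,0.9]
    - [0,0,0,0,0,0,0.9]
    - [0,0,0,0,0,0,0.9]

```text
time_s: 23.13
tool_pos: [600.5, -402.9, 43.5]
tcp_rot: [0.512, 0.805, -0.161, 0.254]
ft_force: [-0.2, 0.3, -0.5]
grip_width: 83.7
finger_force: 0.0
```

>>> drive_tool:
  plan:
    - [0,0,-5,0,0,0,0.9]
    - [0,0,-10,0,0,0,0.9]
    - [0,0,-20,0,0,0,0.9]
    - [0,0,-25,0,0,0,0.9]
    - [0,0,-30,0,0,0,0.9]
    - [0,0,-30,0,0,0,0.9]
    - [0,0,-20,0,0,0,0.9]
    - [0,0,-10,0,0,0,0.9]
    - [0,0,0,0,0,0,0.9]

```text
time_s: 23.88
tool_pos: [564.8, -323.7, 169.0]
tcp_rot: [0.511, 0.805, -0.161, 0.256]
ft_force: [0.7, -0.7, -0.3]
grip_width: 84.8
finger_force: 0.0
```

```bash
python3 - <<'E'
from h import *
st(); T=eyes.snapshot("top")
# check: expected plate strip line (z=173) at hang pose; profile across it, and plate ends
R=Rn.from_euler("z",-64.5,degrees=True).as_matrix(); f=T["frame"].astype(np.float32).min(2)
for y in(-45,-25,0,25,45):
    pts=np.array([[x,y,173.] for x in range(-34,5,3)])@R.T+[602.68,-410.57,0]; uv=pix(T,pts).astype(np.float32)
    print(y,cv2.remap(f,uv[None,:,0],uv[None,:,1],cv2.INTER_LINEAR)[0].astype(int))
# front top edge/holes of the wood, z=119
pts=np.array([[x-26,0,119.] for x in range(-32,14,3)])@R.T+[602.68,-410.57,0]; uv=pix(T,pts).astype(np.float32)
print("wood",cv2.remap(f,uv[None,:,0],uv[None,:,1],cv2.INTER_LINEAR)[0].astype(int))
E
```

```text
23.88 [ 564.8 -323.7  169. ] z [ 0.247 -0.52  -0.818] y [0.905 0.426 0.002] F [ 0.7 -0.7 -0.3] w 84.8 0.0
-45 [ 28  26  43 112 147  29  47 110 113  64  31 100 134]
-25 [135 100  50  29  19  18  53 109 108  53  32 100 131]
0 [133 102  31  20  18  20  31 106 103  57  30 101 136]
25 [ 81  70  32  22  21  20  46 107 109  64  31  93 132]
45 [ 26  26  26  58  79  29  37 111 108  54  29  90 125]
wood [ 27  27  26  41 124 139 132 140 128  71  54 122 129 132  82  22]
```

```bash
python3 -c "
from bench import ctrl
print(ctrl.job_done())"
```

```text
the job is handed in; nothing more can be done
None
```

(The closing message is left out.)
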